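Put the seasonings back on their own trays

TASK

The three seasonings have been put back one place wrong: the pepper mill belongs on the round tray, the salt shaker on the square tray and the spice jar on the oblong tray. Put each upright in the middle of its own tray; the empty cork mat is free for setting one aside on the way. Do not tip any of them over, and leave the glass tumbler and the kitchen timer where they stand.

Things in the scene. Friction and masses are not known exactly. Their poses are not given: they have to be found in the camera images.
- pepper_mill: Pepper mill of dark turned wood with a waist and a small steel ball on top, the tallest of the three seasonings: 58 mm across, 150 mm tall, 0.13 to 0.25 kg. Starts upright on the square tray. Origin: centre of its underside, z up. The rounded head above the waist is 50 mm across at its widest, about 122 mm above the underside: a good place to grip.
- salt_shaker: Salt shaker, clear glass with a domed grey metal cap, the shortest of the three: 44 mm across, 90 mm tall; the glass part reaches up to 66 mm, the cap above is 34 mm across. Starts upright on the oblong tray. Origin: centre of its underside, z up.
- spice_jar: Spice jar, a straight round glass jar with a dark label and a black screw cap: 41 mm across all the way up, 105 mm tall. Starts upright on the round tray. Origin: centre of its underside, z up.
- round_tray: Round brown wooden tray, 96 mm across, home of the pepper mill. Fixed, does not move. Floor 5 mm thick, so a thing stands 5 mm above the worktop; rim 5 mm thick, its top 12 mm above the worktop. Origin: centre of its underside, on the worktop. Inside it is 82 mm across at the floor.
- square_tray: Square brown wooden tray, 92 x 92 mm, home of the salt shaker. Fixed, does not move. Floor 5 mm thick, so a thing stands 5 mm above the worktop; rim 5 mm thick, its top 12 mm above the worktop. Origin: centre of its underside, on the worktop. x and y run along its sides; inside it is 82 x 82 mm.
- oblong_tray: Oblong brown wooden tray, 140 x 80 mm, home of the spice jar. Fixed, does not move. Floor 5 mm thick, so a thing stands 5 mm above the worktop; rim 5 mm thick, its top 12 mm above the worktop. Origin: centre of its underside, on the worktop. x runs along its length; inside it is 130 x 70 mm.
- cork_mat: Round flat cork mat, 110 mm across, 4 mm thick, empty at the start: the free spot. Fixed, does not move. Origin: centre of its underside, on the worktop.
- tumbler: Empty clear drinking glass, 79 mm across, 90 mm tall, loose; stands at a place of its own among the trays and the mat (centres at least 145 mm apart). Not to be moved. Origin: centre of its underside.
- kitchen_timer: Green and cream kitchen timer, 66 mm across, 66 mm tall, loose, to the right of the trays. Not to be moved. Origin: centre of its underside.

How it is judged:
At the end, for the whole second after the job is handed in: The pepper mill stands on the round tray, the salt shaker on the square tray and the spice jar on the oblong tray, each flat on the tray's floor, upright within 0.08 rad, within 15 mm of the tray's centre, released and at rest (horizontal distance between pepper_mill and round_tray below 0.015 m and angle between each of pepper_mill, salt_shaker, spice_jar's own z axis and vertical below 0.08 rad and z of pepper_mill in the frame of round_tray between 0.002 and 0.009 m and linear speed of each of pepper_mill, salt_shaker, spice_jar below 0.02 m/s and angular speed of each of pepper_mill, salt_shaker, spice_jar below 0.2 rad/s and horizontal distance between salt_shaker and square_tray below 0.015 m and z of salt_shaker in the frame of square_tray between 0.002 and 0.009 m and horizontal distance between spice_jar and oblong_tray below 0.015 m and z of spice_jar in the frame of oblong_tray between 0.002 and 0.009 m); the robot touches nothing.
It fails at once if a seasoning is tipped by more than 0.6 rad (angle between any of pepper_mill, salt_shaker, spice_jar's own z axis and vertical above 0.6 rad).
It fails at once if the tumbler or the kitchen timer is moved by more than 30 mm (distance of any of tumbler, kitchen_timer from where it was at the start of the episode above 0.03 m).
It also fails if it takes over 128 s, if anything falls off the work surface, if the arm or the gripper's body presses on something with over 40 N, if the wrist force passes 120 N, or if a joint passes its speed limit or range.

ROBOT

A 7-joint arm with a two-finger parallel gripper is mounted at the origin on a cart in front of the work surface, level with it; the furniture and walls round the work are solid. World frame = base frame: x ahead of the robot, y to its left, z up, the work surface at z = 0. Lengths are in m, angles in rad, forces in N, time in s.
With the tool pointing down it reaches from about 0.4 to 0.9 m from the base axis. Payload 5.6 kg.
Tool frame: the origin (TCP) lies midway between the tips of the shut fingers; the grasp point (between the pads) lies 19 mm behind it; y points along the fingers, z is the direction in which the jaws open and shut, and the axes are right-handed (so a half turn about y gives the same grasp; the last joint's range is limited). The gripper opens to 92 mm and grips with 3 to 60 N. Pads are 20 mm wide; open, the fingers measure 128 mm over their backs; the gripper's body (75 mm by 189 mm) begins 69 mm behind the grasp point.
Start: joints at [-1.173, 0.468, -0.012, 1.603, 0.006, 1.071, -0.056], TCP at [0.277, 0.588, 0.215] pointing down, gripper open.
Joint ranges: [-2.53, 2.53], [-0.31, 2.02], [-1.57, 1.55], [0.28, 2.44], [-1.29, 4.43], [0.15, 1.84], [-2.92, 2.92]. Speed limits (rad/s): [2.57, 2.57, 3.14, 3.14, 3.14, 3.14, 3.14].

INTERFACE

Orientations are given as a 3x3 rotation matrix whose columns are the frame's x, y, z axes.
In Python, from station import env, effector, solver, viewer, workorder, search_frame, tip_of gives the robot as it stands. Calls block until the motion is done:
- env.reach(position, orientation): joint-space move of the TCP to a pose.
- env.movel(position, frame=None, rate=0.15): straight line of the TCP; frame=None keeps the orientation; rate is the mean speed in m/s.
- env.goto_joints(angles): joint-space move.
- effector.release() and effector.grasp(squeeze=None): open the fingers fully, or close them until they stop; squeeze is the grip in N (None keeps the last).
- env.pause(seconds).
- solver.inverse_kinematics(position, orientation): joint angles nearest the present ones, or None.
- env.sense(): the state.
- viewer.read_camera(name): name is "scene" or "side" or "wrist"; returns (picture, depth): 384x512x3 uint8, red, green, blue; 384x512 float32, m along the optical axis (not along the pixel's ray), 0 where there is no reading.
- viewer.camera_info(name): a dict with "intrinsics" (3x3 intrinsics, pixels), "eye" and "rotation" of the camera in the world; the wrist camera has in their place "T_tool_cam" (4x4, takes a point from camera to tool coordinates, whose origin is the TCP and whose axes are the tool frame's). Camera axes: x right, y up, looking along -z (the intrinsics and any distortion apply to the point x, -y, -z); pixel columns grow to the right and rows downward; lengths in m; the calibration is good to about 2 mm. A picture is of the moment at which its call begins: read the wrist's pose just before it. camera_info takes no time and is no camera call.
A pose or a line that the arm cannot do raises env.PlanningError and nothing moves.
- workorder.finish_job(): hands the job in, once; it reports no verdict.
Trained networks look in the newest picture that a camera, given by its name, has taken for a name from the list of things; names that differ only in an ending like _2 or _b are one class to them, and where a whole thing is asked for, a point or a joint stands for the part that bears it (a point fixed in the world has none). Each returns a list of dicts, best first, with "score" (0 to 1); they miss things now and then, are a little off and sometimes report something else, mostly with a low value. They report only what shows in the picture. A call takes as long as a camera call.
- search_frame(camera, name): "at" ([x, y, z] in m, in world coordinates, good to about 4 mm: the middle of the surface that is visible of it).
- tip_of(camera, name): "at" ([x, y, z] in m, in world coordinates, good to about 4 mm: a listed point, or the origin of a listed thing).
The state is a dict: "t": time; "joint_positions": joint angles; "joint_velocities": joint speeds; "tau": joint torques, N m; "ee_pos": TCP position; "tcp_rot": TCP orientation; "wrist_force": force on the tool from outside, world axes, zero at the start; "moment": the same for the moment, N m; "gripper_width": finger opening in m.
Only numpy, scipy, OpenCV 4.12 (cv2) and the standard library are available. Lean on these libraries where they do the work, as an engineer would, in place of code of your own. Each camera call takes 0.05 s, during which the arm holds its last target.

## Working session

There is one attempt and no reset: what is moved stays moved. The work goes in short steps, each a Python script; the robot and the scene stay as the last script left them, time stands still between calls to the robot, and variables do not carry over. Pictures are saved under pics/ and viewed, and the job is handed in when it is done.

```bash
ls; mkdir -p pics; python3 - <<'E'
from station import env, effector, solver, viewer, workorder, search_frame, tip_of
import cv2,numpy as np
s=env.sense();print(s['t'],s['ee_pos'],s['tcp_rot'],s['gripper_width'])
for c in ['scene','side']:
    p,d=viewer.read_camera(c); cv2.imwrite(f'pics/{c}0.png',p[:,:,::-1]); i=viewer.camera_info(c);print(c,i)
    for n in ['pepper_mill','salt_shaker','spice_jar','round_tray','square_tray','oblong_tray','cork_mat','tumbler','kitchen_timer']:
        print(n,[(np.round(r['at'],3),round(r['score'],2)) for r in tip_of(c,n)][:2])
print(viewer.camera_info('wrist'))
E
```

```text
pics
0.0 [0.27715951 0.5872948  0.21364854] [[ 9.04376356e-01 -6.15203261e-04  4.26735313e-01]
 [-4.26735731e-01 -1.65141965e-03  9.04374861e-01]
 [ 1.48344718e-04 -9.99998447e-01 -1.75603410e-03]] 0.09185991988871312
scene {'intrinsics': array([[399.30583806,   0.        , 260.29050683],
       [  0.        , 399.30583806, 197.1749516 ],
       [  0.        ,   0.        ,   1.        ]]), 'eye': array([ 0.2825868 , -0.55067594,  0.63443594]), 'rotation': array([[ 0.90460604,  0.30997592, -0.29257964],
       [-0.42569804,  0.62211876, -0.65707642],
       [-0.02165859,  0.71894588,  0.69472853]])}
pepper_mill [(array([0.459, 0.233, 0.003]), 0.82)]
salt_shaker [(array([0.428, 0.026, 0.007]), 0.93), (array([ 0.454,  0.237, -0.001]), 0.74)]
spice_jar [(array([ 0.647, -0.106,  0.007]), 0.87)]
round_tray [(array([ 0.645, -0.103,  0.002]), 0.82)]
square_tray [(array([ 0.453,  0.238, -0.003]), 0.56)]
oblong_tray [(array([0.433, 0.028, 0.001]), 0.73)]
cork_mat [(array([ 0.643,  0.164, -0.002]), 0.62)]
tumbler [(array([ 0.432, -0.172, -0.   ]), 0.92)]
kitchen_timer [(array([ 0.629, -0.274, 
[... 815 characters left out ...]
.641,  0.162, -0.002]), 0.91)]
tumbler [(array([ 0.431, -0.178, -0.001]), 0.73), (array([0.435, 0.023, 0.   ]), 0.18)]
kitchen_timer [(array([ 0.624, -0.271, -0.001]), 0.88)]
{'intrinsics': array([[276.58671211,   0.        , 253.14173598],
       [  0.        , 276.58671211, 190.72133553],
       [  0.        ,   0.        ,   1.        ]]), 'T_tool_cam': array([[-1.92754972e-04, -9.63972143e-01, -2.66003138e-01,
        -7.40993687e-02],
       [ 1.56395631e-04,  2.66003111e-01, -9.63972158e-01,
        -1.70035306e-01],
       [ 9.99999969e-01, -2.27412155e-04,  9.94876091e-05,
         4.20845719e-04],
       [ 0.00000000e+00,  0.00000000e+00,  0.00000000e+00,
         1.00000000e+00]])}
```

View pics/scene0.png

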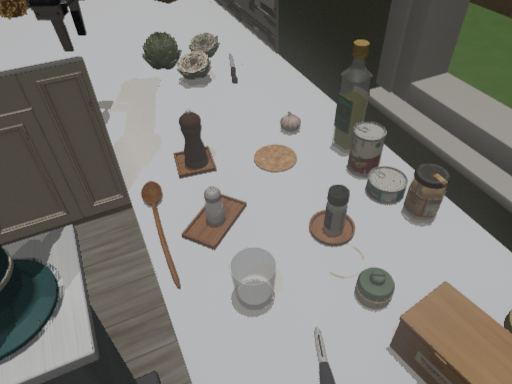

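View pics/side0.png

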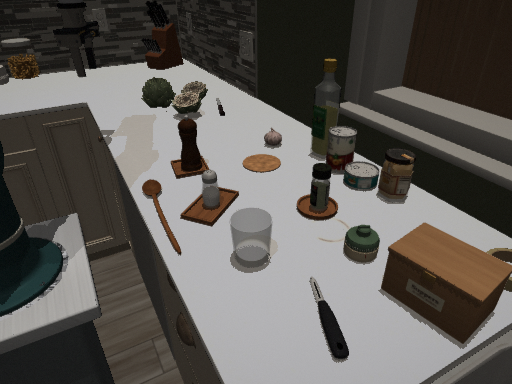

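The mill at px (195,140) is on the square tray, the salt at (214,205) on the oblong tray and the jar at (336,212) on the round tray. The mat is empty at (275,157). Both cameras agree to within a few mm. Next I'll check clearances and IK.

```bash
cat > h.py <<'E'
from station import env, effector, solver, viewer, workorder, search_frame, tip_of
import cv2,numpy as np
def cloud(c):
    p,d=viewer.read_camera(c); i=viewer.camera_info(c);K=i['intrinsics']
    v,u=np.mgrid[:384,:512]; m=d>0
    P=np.stack([(u-K[0,2])/K[0,0]*d,-(v-K[1,2])/K[1,1]*d,-d],-1)[m]
    return P@i['rotation'].T+i['eye'],p[m],p
R=np.array([[1,0,0],[0,0,1],[0,-1,0.]])   # cols x=(1,0,0), y=(0,0,-1), z=(0,1,0)
POS=dict(round=(.6455,-.1015),square=(.453,.2365),oblong=(.4325,.0275),mat=(.642,.163))
E
python3 - <<'E'
from h import *
P,_,_=cloud('scene');P2,_,_=cloud('side');P=np.vstack([P,P2])
for lo in (.03,.13):
    m=(P[:,2]>lo)&(P[:,2]<.45)&(P[:,0]>.2)&(P[:,0]<1)&(abs(P[:,1])<.5)
    H,xe,ye=np.histogram2d(P[m,0],P[m,1],bins=[np.arange(.2,1.01,.04),np.arange(-.5,.51,.04)],)
    print(lo);print('y',np.round(ye[::5],2))
    for x,r in zip(xe,H): print('%.2f '%x,''.join('#' if c>4 else '.' for c in r))
# object fit: points in bands, circle fit known radius
from scipy.optimize import least_squares
for n,c,zl,zh,r in [('mill',POS['square'],.115,.14,.025),('salt',POS['oblong'],.02,.065,.022),('saltcap',POS['oblong'],.075,.088,.017),('jar',POS['round'],.02,.105,.0205),('jarcap',POS['round'],.095,.107,.0205)]:
    for Q,k in((P[:-len(P2)],'scene'),(P2,'side')):
        q=Q[(Q[:,2]>zl)&(Q[:,2]<zh)&(np.hypot(Q[:,0]-c[0],Q[:,1]-c[1])<.05)][:,:2]
        s=least_squares(lambda x:np.hypot(*(q-x).T)-r,c,loss='soft_l1',f_scale=.003)
        print(n,k,len(q),s.x.round(4),c)
for Rn,RR in (('y',R),('yflip',R@np.diag([-1,1,-1])),):
  for n,(x,y) in POS.items():
    for z in (.03,.3):
        q=solver.inverse_kinematics(np.array([x,y,z]),RR); print(Rn,n,z,None if q is None else np.round(q,2))
Rx=np.array([[0,0,1],[-1,0,0],[0,-1,0.]])
for n,(x,y) in POS.items():
    for z in (.03,.3):
        q=solver.inverse_kinematics(np.array([x,y,z]),Rx); print('x',np.linalg.det(Rx),n,z,None if q is None else np.round(q,2))
E
```

```text
0.03
y [-0.5 -0.3 -0.1  0.1  0.3  0.5]
0.20  .........................
0.24  ........................#
0.28  .........................
0.32  .........................
0.36  .......##................
0.40  .......###..##...##......
0.44  .......###..##...##......
0.48  .................##......
0.52  .........................
0.56  .###.##..................
0.60  #######..##..............
0.64  ####.##..##..............
0.68  ####..............##.....
0.72  ..................##.....
0.76  ..........#####..........
0.80  .......##########........
0.84  ...#############.........
0.88  ...##############........
0.92  ...######################
0.96  .....#########...........
0.13
y [-0.5 -0.3 -0.1  0.1  0.3  0.5]
0.20  .........................
0.24  ........................#
0.28  .........................
0.32  .........................
0.36  .........................
0.40  ..................#......
0.44  .................##......
0.48  .........................
0.52  .........................
0.56  .........................
0.60  .........................
0.64  ........................
[... 1467 characters left out ...]
3  0.48  0.59  2.27 -0.54  0.53 -1.19]
yflip oblong 0.3 [-0.81 -0.04  0.67  2.03  0.03  1.14 -1.73]
yflip mat 0.03 [-0.69  0.77  0.57  1.71 -0.54  0.82 -1.45]
yflip mat 0.3 [-0.77  0.47  0.68  1.51 -0.3   1.27 -1.62]
x 1.0 round 0.03 [-0.23  0.74  0.48  1.73 -0.45  0.79  0.46]
x 1.0 round 0.3 [-0.38  0.46  0.69  1.53 -0.3   1.26  0.35]
x 1.0 square 0.03 [-0.77  0.53  0.28  2.08 -0.26  0.57 -0.31]
x 1.0 square 0.3 [-0.86  0.14  0.35  1.86 -0.05  1.15 -0.49]
x 1.0 oblong 0.03 [-0.42  0.44  0.33  2.26 -0.3   0.49  0.15]
x 1.0 oblong 0.3 [-0.68 -0.03  0.54  2.02  0.02  1.14 -0.15]
x 1.0 mat 0.03 [-0.54  0.72  0.34  1.7  -0.33  0.78 -0.04]
x 1.0 mat 0.3 [-0.6   0.44  0.42  1.5  -0.18  1.25 -0.15]
```

```bash
cat >> h.py <<'E'
def mv(p,rate=.15): env.movel(np.array(p,float),R,rate)
def st(tag):
    s=env.sense();print(tag,'t%.1f'%s['t'],s['ee_pos'].round(4),'F',np.round(s['wrist_force'],1),'w%.4f'%s['gripper_width'])
def pick(xy,z,lift,squeeze=20):
    env.reach(np.array([*xy,z+.16]),R); mv([*xy,z],.12); st('at')
    effector.grasp(squeeze); env.pause(.2); st('grasped'); mv([*xy,z+lift],.12); st('lifted')
def place(xy,z,lift,up=.16):
    mv([*xy,z+lift],.2); mv([*xy,z+.03],.15); mv([*xy,z],.04); env.pause(.2); st('low')
    effector.release(); env.pause(.2); mv([*xy,z+up],.15); st('up')
def look(n):
    for c in ('scene','side'):
        p,_=viewer.read_camera(c); cv2.imwrite(f'pics/{c}_{n}.png',p[:,:,::-1])
def fit(c,zl,zh,r):
    from scipy.optimize import least_squares
    for k in('scene','side'):
        Q=cloud(k)[0]
        q=Q[(Q[:,2]>zl)&(Q[:,2]<zh)&(np.hypot(Q[:,0]-c[0],Q[:,1]-c[1])<.05)][:,:2]
        s=least_squares(lambda x:np.hypot(*(q-x).T)-r,c,loss='soft_l1',f_scale=.003)
        print(k,len(q),s.x.round(4))
E
python3 - <<'E'
from h import *
s=env.sense(); p=s['ee_pos']; env.movel(np.array([p[0],p[1],.30]))
env.reach(np.array([.6,.0,.32]),R); st('mid')
pick((.6456,-.1045),.052,.12)
look('a')
E
```

```text
mid t4.2 [0.6    0.0012 0.3198] F [-0.3 -0.8 -0.4] w0.0916
at t6.4 [ 0.6462 -0.1046  0.0529] F [ 0.2 -0.2 -0. ] w0.0919
grasped t7.4 [ 0.6456 -0.1046  0.052 ] F [ 0.3 -0.4 -1.3] w0.0402
lifted t8.5 [ 0.645  -0.1043  0.171 ] F [ 0.3 -0.  -1.4] w0.0407
```

```bash
python3 - <<'E'
from h import *
place(POS['mat'],.052,.12)
env.reach(np.array([.53,.22,.33]),R)
look('b'); fit(POS['mat'],.02,.1,.0205); fit((.459,.2355),.115,.14,.025)
print(env.sense()['t'])
E
```

```text
low t12.0 [0.6421 0.1631 0.0522] F [ 0.1  0.3 -1.4] w0.0408
up t14.3 [0.6413 0.1629 0.2109] F [ 0.   0.2 -0.5] w0.0917
scene 458 [0.6425 0.1625]
side 382 [0.6418 0.1644]
scene 246 [0.4595 0.2352]
side 181 [0.4584 0.2358]
15.2917
```

View pics/scene_b.png

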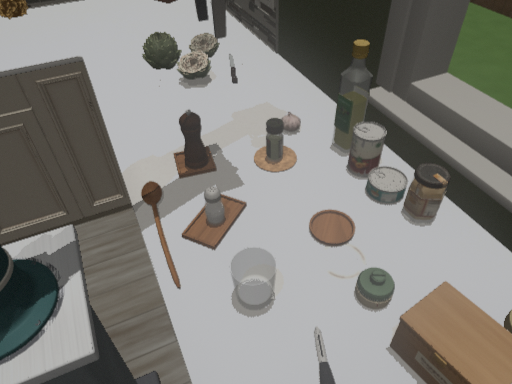

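View pics/side_a.png

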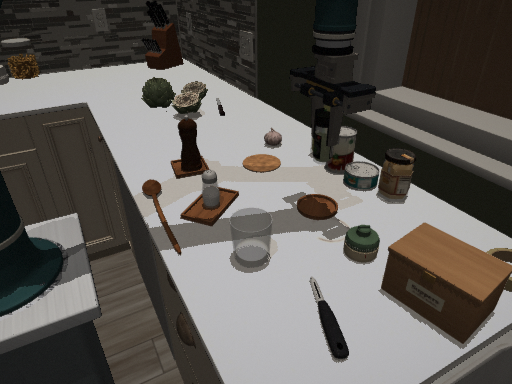

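The jar stands upright on the mat at px (275,142), and the round tray is empty at (332,227). I'll refine the round tray's centre from its colour, then pick the mill.

```bash
cat >> h.py <<'E'
def tray(c,rad=.09):
    for k in('scene','side'):
        Q,col,_=cloud(k); col=col.astype(int)
        m=(abs(Q[:,2]-.008)<.012)&(np.hypot(Q[:,0]-c[0],Q[:,1]-c[1])<rad)&(col[:,0]-col[:,2]>25)
        q=(Q[m][:,:2]*1000).astype(np.float32)
        print(k,len(q),'minAreaRect mm',np.round(cv2.minAreaRect(q)[0],1),np.round(cv2.minAreaRect(q)[1],1),'circle',np.round(cv2.minEnclosingCircle(q)[0],1),cv2.minEnclosingCircle(q)[1])
E
python3 - <<'E'
from h import *
for n in ('round','oblong','square'): print(n); tray(POS[n])
for c in('scene','side'):
  print([np.round(r['at'],4) for r in tip_of(c,'round_tray')][:1])
pick((.459,.2355),.109,.15)
look('c')
E
```

```text
round
scene 1153 minAreaRect mm [ 641.2 -103.7] [95.9 94.7] circle [641.6 -98.7] 52.46234130859375
side 743 minAreaRect mm [639.8 -99.7] [ 96.6 101.5] circle [644.6 -94.5] 56.46413040161133
oblong
scene 1212 minAreaRect mm [428.7  29.6] [141.3  87.9] circle [432.1  25.3] 79.0813217163086
side 840 minAreaRect mm [433.6  36.2] [155.8  91.9] circle [435.4  29.2] 83.88292694091797
square
scene 319 minAreaRect mm [454.2 243.2] [111.6  89.8] circle [452.9 242.7] 65.7545166015625
side 211 minAreaRect mm [454.3 248.2] [120.7  90.8] circle [450.5 248.2] 69.130126953125
[array([ 0.6432, -0.1033,  0.0056])]
[array([ 6.486e-01, -1.017e-01, -3.000e-04])]
at t17.6 [0.4595 0.2358 0.1096] F [-0.1  0.3 -0. ] w0.0925
grasped t18.6 [0.4591 0.2353 0.109 ] F [ 0.4 -1.3  1. ] w0.0481
lifted t20.0 [0.4585 0.2353 0.2582] F [ 0.1 -0.4 -2.3] w0.0479
```

```bash
python3 - <<'E'
from h import *
place((.645,-.102),.110,.15)
env.reach(np.array([.433,.027,.22]),R)
look('d'); fit((.645,-.102),.115,.14,.025);fit((.433,.0278),.02,.065,.022);
for c in('scene','side'):
  print([np.round(r['at'],4) for r in tip_of(c,'square_tray')][:1],[np.round(r['at'],4) for r in tip_of(c,'pepper_mill')][:1])
tray(POS['square'])
print(env.sense()['t'])
E
```

```text
low t24.2 [ 0.6451 -0.102   0.1102] F [-0.7  0.3 -1.5] w0.0477
up t26.4 [ 0.6444 -0.1018  0.2689] F [ 0.5 -0.5 -1. ] w0.0921
scene 350 [ 0.6462 -0.1023]
side 256 [ 0.6455 -0.1015]
scene 332 [0.4332 0.0281]
side 308 [0.4331 0.0292]
[array([ 0.457 ,  0.2381, -0.0033])] [array([ 0.6457, -0.1045,  0.0068])]
[array([0.4511, 0.2359, 0.0016])] [array([ 0.6463, -0.1038,  0.0021])]
scene 781 minAreaRect mm [454.2 243.4] [111.5  90.5] circle [455.2 240.6] 66.20811462402344
side 509 minAreaRect mm [457.5 248.9] [123.3  96.8] circle [452.2 246.1] 68.66588592529297
28.0
```

View pics/scene_d.png

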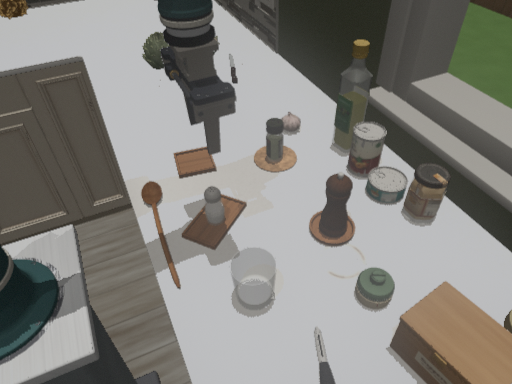

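The mill stands upright on the round tray at px (332,205), within about 2 mm of centre. The square tray, at (195,163), is now clear. Next is the salt. I'll also cross-check the square tray's centre from its pixel outline.

```bash
cat >> h.py <<'E'
def topix(c,pts,z):
    i=viewer.camera_info(c);K=i['intrinsics']
    o=[]
    for u,v in pts:
        r=i['rotation']@np.array([(u-K[0,2])/K[0,0],-(v-K[1,2])/K[1,1],-1]); o.append((i['eye']+r*(z-i['eye'][2])/r[2])[:2])
    return np.array(o)
def outline(c,win,z):
    p=cv2.imread(win[0]).astype(int); x0,x1,y0,y1=win[1]
    m=np.zeros(p.shape[:2],np.uint8); s=p[y0:y1,x0:x1]; m[y0:y1,x0:x1]=(s[...,2]-s[...,0]>25)
    n,l,stt,_=cv2.connectedComponentsWithStats(m); k=1+stt[1:,4].argmax()
    v,u=np.nonzero(l==k); w=(topix(c,np.c_[u,v],z)*1000).astype(np.float32); print(c,len(w),cv2.minAreaRect(w),w.mean(0))
E
python3 - <<'E'
from h import *
outline('scene',('pics/scene_d.png',(165,225,145,180)),.009)
pick((.4332,.028),.034,.13)
look('e')
E
```

```text
scene 794 ((453.6944885253906, 237.34317016601562), (92.41632080078125, 91.20211029052734), 82.34178924560547) [452.0882  234.22314]
at t29.7 [0.4337 0.0281 0.0345] F [-0.5 -0.7  0.3] w0.0923
grasped t30.8 [0.4332 0.0279 0.034 ] F [-0.6 -0.3 -0.2] w0.0413
lifted t32.0 [0.4326 0.0279 0.1634] F [ 0.7 -0.4 -0.7] w0.0407
```

View pics/scene_e.png

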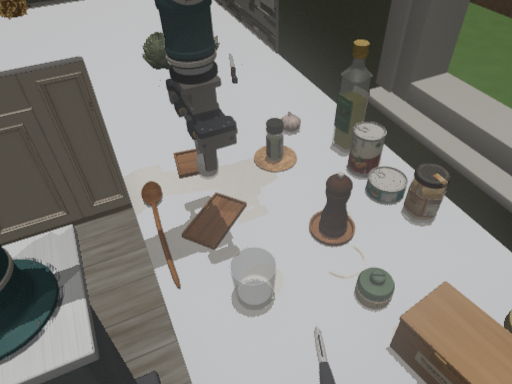

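The salt is held and lifted, and the oblong tray is clear at px (215,220). The square tray outline measures 92x91 mm as specified, with its centre at (0.4537, 0.2373).

```bash
python3 - <<'E'
from h import *
outline('scene',('pics/scene_e.png',(178,252,188,250)),.009)
place((.4535,.237),.035,.13)
env.reach(np.array([.642,.163,.25]),R)
look('f'); fit((.4535,.237),.02,.065,.022)
outline('scene',('pics/scene_f.png',(178,252,188,250)),.009)
outline('side',('pics/side_f.png',(175,245,185,225)),.009)
fit(POS['mat'],.02,.1,.0205); print(env.sense()['t'])
E
```

```text
scene 1661 ((430.9923400878906, 27.902507781982422), (139.20506286621094, 80.5809326171875), 38.745609283447266) [429.41864   24.354841]
low t35.2 [0.4536 0.2371 0.0352] F [-0.   0.4 -1.2] w0.0411
up t37.5 [0.4529 0.2367 0.1942] F [ 0.6 -0.   0.2] w0.0918
scene 267 [0.454  0.2384]
side 226 [0.4533 0.2395]
scene 1729 ((430.07568359375, 27.1744384765625), (143.47067260742188, 80.48342895507812), 38.834014892578125) [428.00253   23.612917]
side 1171 ((431.4876708984375, 29.99988555908203), (150.521240234375, 86.34644317626953), 38.70524215698242) [427.8859    26.254826]
scene 456 [0.6424 0.1626]
side 385 [0.6418 0.1644]
38.6417
```

View pics/scene_f.png

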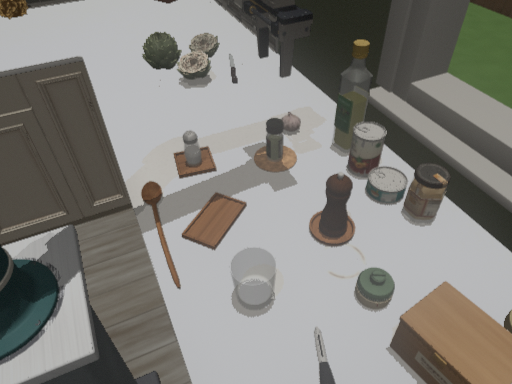

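The salt stands centred on the square tray at px (194,150). The jar goes from the mat to the oblong tray, whose centre is about (0.4315, 0.028).

```bash
python3 - <<'E'
from h import *
z=.052
pick((.642,.1632),z,.13)
place((.4315,.028),z+.002,.128,up=.2)
env.reach(np.array([.45,.25,.38]),R)
env.reach(np.array([.3,.5,.38]),R)
env.pause(.5)
look('g'); print('jar');fit((.4315,.028),.02,.1,.0205);print('salt');fit((.4535,.237),.02,.065,.022);print('mill');fit((.645,-.102),.115,.14,.025)
for c in('scene','side'):
  for n in ['pepper_mill','salt_shaker','spice_jar','tumbler','kitchen_timer','round_tray','square_tray','oblong_tray']:
    print(c,n,[(np.round(r['at'],4),round(r['score'],2)) for r in tip_of(c,n)][:1])
st('end')
E
```

```text
at t40.4 [0.6426 0.1633 0.0529] F [-0.3  0.3  0.4] w0.0917
grasped t41.4 [0.642  0.1631 0.0519] F [-0.7  0.6 -0.3] w0.0405
lifted t42.7 [0.6414 0.1631 0.181 ] F [-0.3  0.2 -0.9] w0.0404
low t46.0 [0.4316 0.0281 0.0542] F [ 0.2  0.4 -1.6] w0.0407
up t48.5 [0.431  0.0279 0.2533] F [-0.7  0.3  0.2] w0.0920
jar
scene 566 [0.4321 0.0278]
side 552 [0.4318 0.0292]
salt
scene 268 [0.4538 0.2386]
side 221 [0.4533 0.2397]
mill
scene 357 [ 0.6461 -0.1023]
side 253 [ 0.6453 -0.1016]
scene pepper_mill []
scene salt_shaker [(array([0.4508, 0.2373, 0.0087]), 0.55)]
scene spice_jar [(array([0.4331, 0.0244, 0.0086]), 0.62)]
scene tumbler [(array([ 0.4295, -0.1757, -0.0037]), 0.9)]
scene kitchen_timer [(array([ 0.6282, -0.2732,  0.0032]), 0.87)]
scene round_tray [(array([ 0.6446, -0.1026,  0.0061]), 0.74)]
scene square_tray [(array([ 4.551e-01,  2.382e-01, -3.000e-04]), 0.72)]
scene oblong_tray [(array([ 4.345e-01,  2.880e-02, -1.000e-04]), 0.91)]
side pepper_mill [(array([ 0.6449, -0.1043,  0.0044]), 0.71)]
side salt_shaker [(array([ 4.555e-01,  2.361e-01, -4.000e-04]), 0.65)]
side spice_jar [(array([0.4313, 0.0322, 0.0089]), 0.62)]
side tumbler [(array([ 0.4326, -0.177 , -0.0019]), 0.55)]
side kitchen_timer [(array([ 0.6224, -0.2691, -0.0031]), 0.92)]
side round_tray [(array([ 6.439e-01, -1.026e-01, -2.000e-04]), 0.68)]
side square_tray [(array([0.4522, 0.2321, 0.0021]), 0.7)]
side oblong_tray [(array([0.4348, 0.0292, 0.003 ]), 0.86)]
end t52.3 [0.3  0.5  0.38] F [0.4 0.8 0.6] w0.0917
```

```bash
ls pics
```

```text
scene0.png
scene_a.png
scene_b.png
scene_c.png
scene_d.png
scene_e.png
scene_f.png
scene_g.png
side0.png
side_a.png
side_b.png
side_c.png
side_d.png
side_e.png
side_f.png
side_g.png
```

View pics/side_g.png

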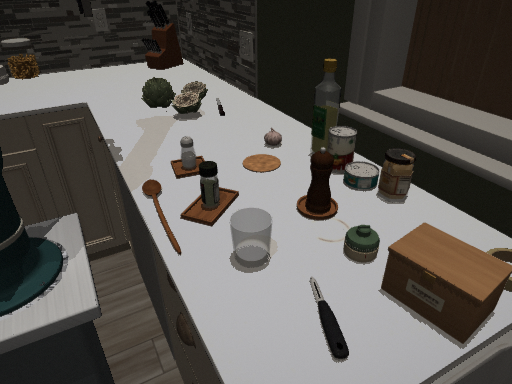

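All three stand upright: the salt on the square tray (188,155), the jar on the oblong tray (209,187) and the mill on the round tray (319,185). The tumbler and timer haven't moved.

```bash
python3 -c "
from h import *
workorder.finish_job()"
```

```text
the job is handed in; nothing more can be done
```

The job is handed in, with the robot clock at about 52 s of the 128 s allowed. I set the jar aside on the cork mat, moved the mill to the round tray and the salt to the square tray, then moved the jar to the oblong tray.

- **Placing:** The last depth fits put each seasoning within about 3 mm of its tray centre. All three look upright in the final side picture, with the gripper open and well clear.
- **Tumbler and timer:** The detectors put both within about 4 mm of where they started, which is within their error.
- **Disagreements:** The scene-camera detector missed the mill on the final check, but the side camera and both depth fits located it. My early estimates of the tray centres from colour and depth were noisy, differing by up to about 12 mm. For the square and oblong trays I used the scene-camera pixel outlines, which matched the given tray sizes in most pictures; the side-camera outline of the oblong tray came out about 10 mm too long, but its centre agreed to about 2 mm. For the round tray I used the averaged detector estimates.

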